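# Reassemble two washed filter holders on their vacuum stations

## Task

Put the two washed filter holders back together on the vacuum stations, the wide set on the wide station and the narrow set on the narrow one. First seat both supports fully in their ports, stopper down, and only then stand each funnel squarely on its own support; last of all put the lid on the wide funnel. Set everything down gently and leave the bottles where they are.

Things in the scene. Friction and masses are not known exactly. Their poses are not given: they have to be found in the camera images.
- wide_station: fixed steel vacuum station with the wider port: foot disc 100 mm across, 8 mm high; upright column 56 mm across, 60 mm high, open tapered port in its top, 41 mm across at the mouth, 35 mm across and closed 26 mm down; brass stopcock and hose barb on its +x side reach 70 mm from the axis, below 40 mm height. Origin at the centre of its underside, z up the port's axis
- narrow_station: fixed steel vacuum station with the narrower port: foot 100 mm across, 8 mm high; column 39 mm across, 60 mm high, port 29 mm across at the mouth, 23 mm across and closed 26 mm down; stopcock and barb on its +x side reach 62 mm from the axis, below 40 mm height. Origin at the centre of its underside, z up the port's axis
- wide_support: loose wide filter support, 0.2 kg, standing on its black rubber stopper (33 mm across at the foot, 37 at its top, 22 mm high); steel flange 60 mm across at 22 to 32 mm height; on it a boss 48 mm across, 6 mm high, bevelled to 42 mm, with a dark grey sintered disc. Seated, the flange lies on the port's rim, origin 38 mm above the station's. Origin at the centre of the underside, z up
- narrow_support: loose narrow filter support, 0.1 kg, the same shape: stopper 21 mm across at the foot, 25 at its top, 20 mm high; flange 40 mm across at 20 to 30 mm height; boss 28 mm across, 6 mm high, bevelled to 22 mm. Seated, the flange lies on the port's rim, origin 40 mm above the station's. Origin at the centre of the underside, z up
- wide_funnel: loose wide steel funnel, 0.2 kg, standing: straight open tube 58 mm outside, 52 mm inside, 75 mm high, with a collar 66 mm across, 12 mm high round its foot. Fitted, its foot is over the wide support's boss and stands on the flange, origin 32 mm above the support's. Origin at the centre of its open foot, z up
- narrow_funnel: loose narrow steel funnel, 0.1 kg, standing: straight open tube 40 mm outside, 32 mm inside, 60 mm high, with a collar 48 mm across, 12 mm high round its foot. Fitted, its foot is over the narrow support's boss and stands on the flange, origin 30 mm above the support's. Origin at the centre of its open foot, z up
- lid: loose steel lid of the wide funnel, 0.09 kg, right way up: spigot 45 mm across, 6 mm high below; plate 62 mm across at 6 to 10 mm height; black knob 18 mm across at 10 to 30 mm height. Fitted, the spigot is inside the funnel and the plate lies on its rim, origin 69 mm above the funnel's. Origin at the centre of the spigot's underside, z up
- brown_bottle: bystander, loose brown reagent bottle, 56 mm across, 105 mm high, standing. Origin at the centre of its underside
- white_bottle: bystander, loose off-white reagent bottle, 52 mm across, 85 mm high, standing. Origin at the centre of its underside
There are look-alikes about, which are no part of the job. Leave any yellow look-alike of the narrow_support alone. What is shaped like the lid but yellow is not meant.

How it is judged:
By the outcome, as a careful person would: the job done as asked, in the order asked, and still so for the second after the job is handed in, with the robot touching nothing.
It also fails if it takes over 128 s, if anything falls off the work surface, if the arm or the gripper's body presses on something with over 40 N, if the wrist force passes 120 N, or if a joint passes its speed limit or range.

## Robot

A 6-joint arm with a two-finger parallel gripper is mounted at the origin on the work surface. World frame = base frame: x ahead of the robot, y to its left, z up, the work surface at z = 0. Lengths are in mm, angles in rad, forces in N, time in s.
With the tool pointing down it reaches from about 300 to 1000 mm from the base axis. Payload 5.1 kg.
Tool frame: the origin (TCP) lies at the very end of the fingers, on their centre line; the grasp point (between the pads) lies 19 mm behind it; z points along the fingers, y is the line along which they close (so a half turn about z gives the same grasp; the last joint's range is limited). The gripper opens to 95 mm and grips with 3 to 60 N. Pads are 20 mm wide; open, the fingers measure 119 mm over their backs; the gripper's body (75 mm by 180 mm) begins 59 mm behind the grasp point.
Start: joints at [-0.083, 0.124, 1.65, -0, 1.367, -0.083], TCP at [649.988, -0.028, 179.656] pointing down, gripper open.
Joint ranges: [-2.61, 2.61], [-1.02, 2.33], [0.03, 2.71], [-1.35, 4.49], [0.32, 2.68], [-2.91, 2.91]. Speed limits (rad/s): [2.57, 2.57, 3.14, 3.14, 3.14, 3.14].

## Interface

Orientations are given as a 3x3 rotation matrix whose columns are the frame's x, y, z axes.
In Python, from station import get_state, eyes, manip gives the robot as it stands.
- The arm moves only by the shell command python3 -m creep 'ROWS' [FORCE]. ROWS is a JSON object of lists of equal length, an entry for each row: "claw": the closure in counts, from 0 (fully open) to 255 (shut); "linear": the shift along the tool's x, y, z in cm, a list of three; "angular": the turn, a rotation vector about the tool's x, y, z in degrees, a list of three. In form: {"claw": [claw, ...], "linear": [[tx, ty, tz], ...], "angular": [[rx, ry, rz], ...]}. A call has 1 to 10 rows; each row is the pose to reach, as a shift and turn from the pose commanded when the call began, along the tool's axes at that moment; what a row does not reach only later rows make up. A row lasts 1/10 s, in which the tool goes at most 50 mm and 8.59 degrees, less where a joint would pass 70% of its speed; a pose out of reach is approached as far as the arm can. A call with a gripper value outside its range is refused whole. The fingers move at their own pace and stop on an object; FORCE is the grip in N (left out, the last holds). Time passes only in rows, so rows that repeat a pose let the fingers close. It gives the time, the measured TCP pose, the force, the opening and the grip force at its end, in the units of the state.
- get_state(): the state, without advancing time (a new reading comes with each control period).
- eyes.camera(name): name is "scene" or "side" or "wrist"; returns a dict with "frame" (384x512x3 uint8, blue, green, red), "intrinsics" (3x3 intrinsics, pixels), "world_from_camera" (4x4, takes a point from camera to world coordinates); the wrist camera has in their place "mount" (4x4, takes a point from camera to tool coordinates, whose origin is the TCP and whose axes are the flange's). Camera axes: x right, y up, looking along -z (the intrinsics and any distortion apply to the point x, -y, -z); pixel columns grow to the right and rows downward; lengths in mm; the calibration is good to about 2 mm. The wrist camera is an equidistant fisheye: a pixel r from the principal point sees the ray r / f radians off the axis. A picture is of the moment at which its call begins: read the wrist's pose just before it. There is no depth.
- manip.job_done(): hands the job in; it is judged then, once.
The state is a dict: "clock": time; "joints": joint angles; "dq": joint speeds; "joint_torque": joint torques, N m; "tcp_pos": TCP position; "tool_rot": TCP orientation; "contact_force": force on the tool from outside, world axes, zero at the start; "ft_torque": the same for the moment, N m; "finger_gap": finger opening in mm; "grasp_force": force on a finger pad.
Only numpy, scipy, OpenCV 4.12 (cv2) and the standard library are available. Lean on these libraries where they do the work, as an engineer would, in place of code of your own. Each camera call takes 0.05 s, during which the arm holds its last target. There are 200 camera calls.

## Working session

There is one attempt and no reset: what is moved stays moved. The work goes in short steps, Python scripts to look and compute and a shell command to move; the robot and the scene stay as the last step left them, time stands still between calls to the robot, and variables do not carry over. Pictures are saved under pics/ and viewed, at most 14 in all, crops included, and the job is handed in when it is done.

```bash
mkdir -p pics; python3 - <<'E'
from station import get_state, eyes
import cv2,json,numpy as np
s=get_state();print(s)
for n in ["scene","side","wrist"]:
    d=eyes.camera(n); cv2.imwrite(f"pics/{n}0.png",d["frame"])
    print(n,{k:np.round(v,4).tolist() for k,v in d.items() if k!="frame"})
E
```

```text
{'clock': 0.0, 'joints': array([-8.26181182e-02,  1.24535295e-01,  1.65166402e+00, -2.59157926e-05,
        1.36749349e+00, -8.26016441e-02]), 'dq': array([ 1.01334303e-03, -1.51629372e-03, -4.22822460e-05,  1.86943701e-03,
       -1.85659228e-03,  4.66457431e-04]), 'joint_torque': array([-6.25927078e-04, -4.17603564e+01, -3.59935069e+01,  7.73367751e-02,
        4.92534391e-02, -1.75303944e-04]), 'tcp_pos': array([6.49286613e+02, 9.89608092e-03, 1.78373488e+02]), 'tool_rot': array([[ 1.13699631e-05,  9.99997805e-01, -2.09508354e-03],
       [ 9.99999989e-01, -1.10598776e-05,  1.48017834e-04],
       [ 1.47994338e-04, -2.09508520e-03, -9.99997794e-01]]), 'contact_force': array([0.0344646 , 0.37886022, 0.46508621]), 'ft_torque': array([-0.0179608 ,  0.01175762, -0.00416863]), 'grasp_force': 0.0, 'finger_gap': 95.22961728557404}
scene {'intrinsics': [[454.1808, 0.0, 255.9841], [0.0, 454.1808, 193.6916], [0.0, 0.0, 1.0]], 'world_from_camera': [[-0.6035, -0.4749, 0.6405, 1396.3207], [0.7972, -0.3419, 0.4977, 684.1261], [-0.0174, 0.8109, 0.5849, 791.9425], [0.0, 0.0, 0.0, 1.0]]}
side {'intrinsics': [[402.746, 0.0, 255.2504], [0.0, 402.746, 186.9751], [0.0, 0.0, 1.0]], 'world_from_camera': [[0.8736, 0.3058, -0.3786, 109.6897], [-0.4866, 0.5374, -0.6887, -780.2209], [-0.0072, 0.7859, 0.6183, 744.1506], [0.0, 0.0, 0.0, 1.0]]}
wrist {'intrinsics': [[297.3186, 0.0, 258.1009], [0.0, 297.3186, 190.9293], [0.0, 0.0, 1.0]], 'mount': [[0.0003, 0.968, 0.2509, 72.1086], [1.0, -0.0005, 0.0009, 0.6738], [0.001, 0.2509, -0.968, -206.2628], [0.0, 0.0, 0.0, 1.0]]}
```

```bash
cd pics; python3 -c "
import cv2
for n in ['scene','side']:
    cv2.imwrite(n+'0b.png',cv2.resize(cv2.imread(n+'0.png'),(800,600),interpolation=cv2.INTER_CUBIC))"
```

```text
(no output)
```

View pics/scene0b.png

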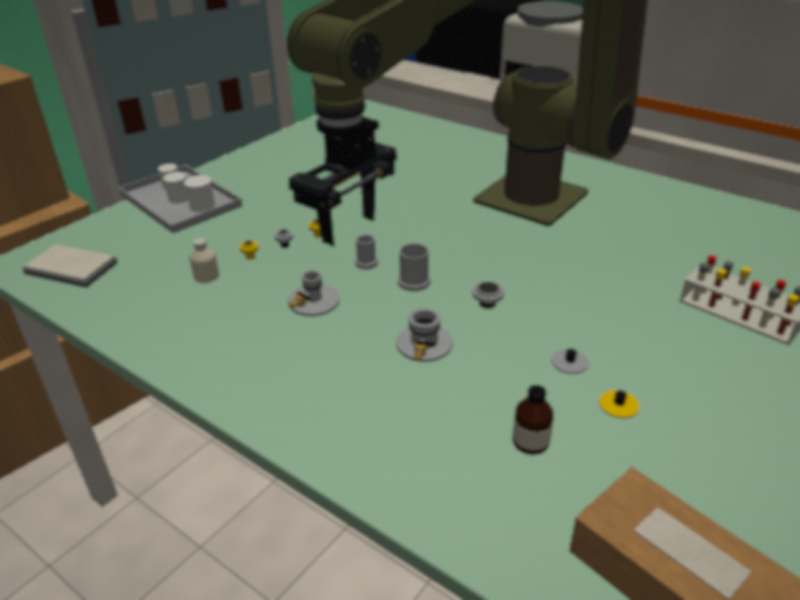

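View pics/side0b.png

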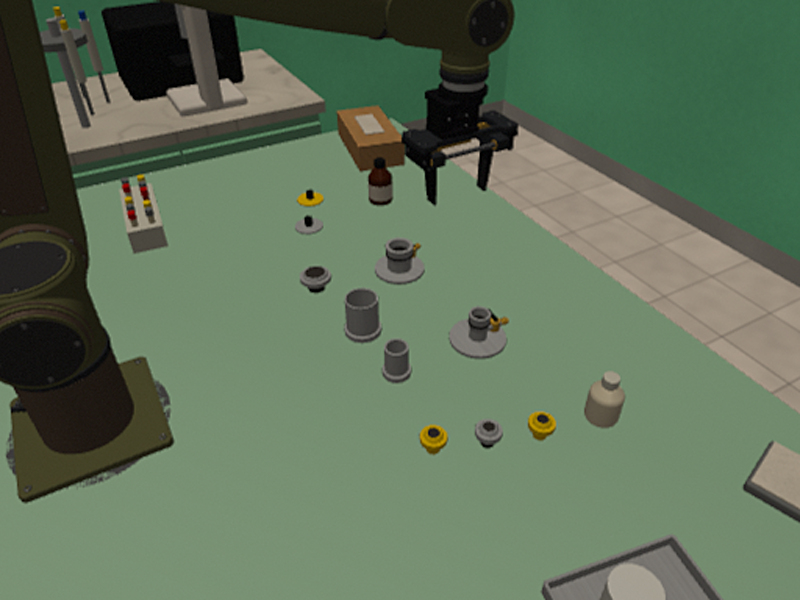

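View pics/wrist0.png

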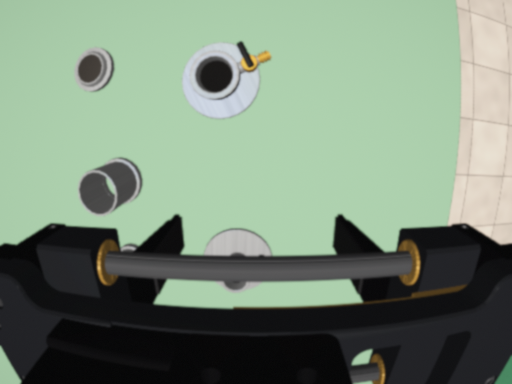

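```bash
cd pics; python3 -c "
import cv2
for n,x0,x1,y0,y1,s in [('scene',147,422,128,275,2.9),('side',173,410,115,295,3.3)]:
    cv2.imwrite(n+'0c.png',cv2.resize(cv2.imread(n+'0.png')[y0:y1,x0:x1],None,fx=s,fy=s,interpolation=cv2.INTER_CUBIC))"
```

```text
(no output)
```

View pics/scene0c.png

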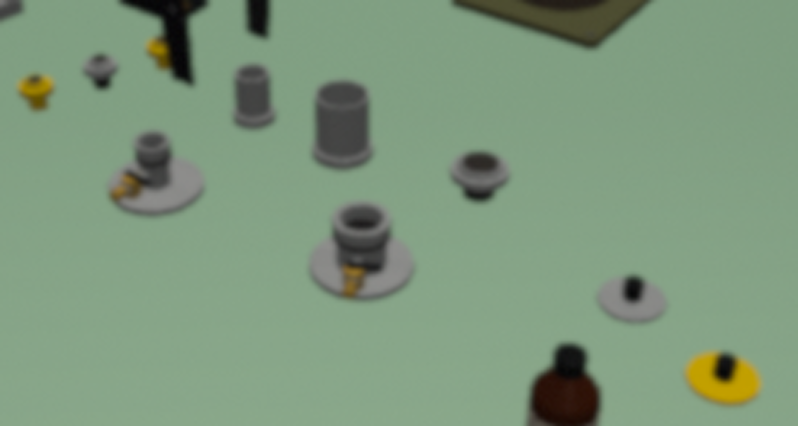

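View pics/side0c.png

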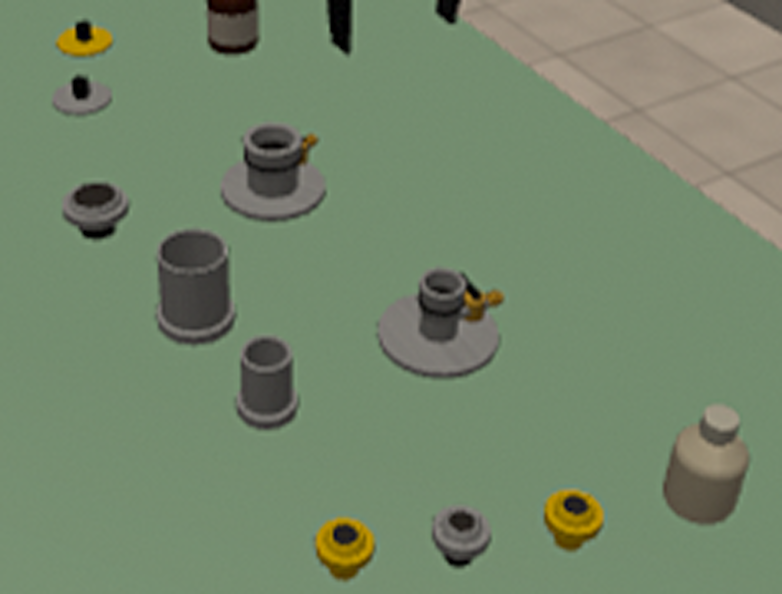

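```bash
cat > h.py <<'E'
import numpy as np, cv2
from station import get_state, eyes
def ray_plane(o,d,z): return o+d*((z-o[2])/d[2])
def fixed_px(cam,u,v,z):
    K,T=cam["intrinsics"],cam["world_from_camera"]
    d=T[:3,:3]@np.array([(u-K[0,2])/K[0,0],-(v-K[1,2])/K[1,1],-1]); return ray_plane(T[:3,3],d,z)
def wrist_T(cam,s):
    T=np.eye(4);T[:3,:3]=s["tool_rot"];T[:3,3]=s["tcp_pos"]; return T@cam["mount"]
def wrist_px(cam,s,u,v,z):
    K=cam["intrinsics"];p=np.array([u-K[0,2],v-K[1,2]])/K[0,0];r=np.hypot(*p);q=p/max(r,1e-9)*np.sin(r)
    T=wrist_T(cam,s);return ray_plane(T[:3,3],T[:3,:3]@np.array([q[0],-q[1],-np.cos(r)]),z)
def wrist_uv(cam,s,P):
    K=cam["intrinsics"];T=wrist_T(cam,s);c=(np.atleast_2d(P)-T[:3,3])@T[:3,:3]
    c=c*[1,-1,-1];h=np.hypot(c[:,0],c[:,1]);r=np.arctan2(h,c[:,2])*K[0,0]
    return np.c_[K[0,2]+r*c[:,0]/np.maximum(h,1e-9),K[1,2]+r*c[:,1]/np.maximum(h,1e-9)]
E
python3 - <<'E'
from h import *
np.set_printoptions(precision=1,suppress=True)
S=eyes.camera("side");C=eyes.camera("scene");W=eyes.camera("wrist");s=get_state()
for n,z,a,b in [("wst",60,(273,141),(361,217)),("nst",60,(442,287),(153,141)),("wfun",75,(194,251),(342,95)),("nfun",60,(267,353),(252,74)),("wsup",38,(96,195),(480,161)),("nsup",36,(461,520),(100,60)),("lidk",30,(81,81),(633,282)),("lidp",10,(82,96),(632,297))]:
    p=fixed_px(S,173+a[0]/3.3,115+a[1]/3.3,z);q=fixed_px(C,147+b[0]/2.9,128+b[1]/2.9,z)
    print(n,p,q,wrist_uv(W,s,(p+q)/2)[0])
E
```

```text
wst [599.5 106.2  60. ] [603.8 120.3  60. ] [213.5  79. ]
nst [ 615.4 -140.6   60. ] [ 622.8 -123.3   60. ] [233.7 281.8]
wfun [456.7 -19.4  75. ] [460.9  -6.   75. ] [ 98.8 194.3]
nfun [ 457.6 -138.8   60. ] [ 463.1 -125.5   60. ] [119.8 275.4]
wsup [435.3 138.1  38. ] [433.8 145.9  38. ] [90.7 70.5]
nsup [ 504.3 -325.4   36. ] [ 509.5 -313.9   36. ] [174.2 361.5]
lidk [503.6 338.2  30. ] [507.6 351.1  30. ] [151.9 -69. ]
lidp [504.1 341.5  10. ] [504.2 351.1  10. ] [155.2 -62.9]
```

```bash
cat > snap.py <<'E'
import sys,pickle
from h import *
s=get_state();d=eyes.camera("wrist");pickle.dump((s,d),open(f"pics/{sys.argv[1]}.pkl","wb"));cv2.imwrite(f"pics/{sys.argv[1]}.png",d["frame"])
E
python3 -m creep '{"claw":[0,0,0,0,0],"linear":[[3,-13,0],[3,-13,0],[3,-13,0],[3,-13,0],[3,-13,0]],"angular":[[0,0,0],[0,0,0],[0,0,0],[0,0,0],[0,0,0]]}'; python3 snap.py a1
python3 -m creep '{"claw":[0,0,0,0,0,0,0],"linear":[[23.5,-1.5,0],[23.5,-1.5,0],[23.5,-1.5,0],[23.5,-1.5,0],[23.5,-1.5,0],[23.5,-1.5,0],[23.5,-1.5,0]],"angular":[[0,0,0],[0,0,0],[0,0,0],[0,0,0],[0,0,0],[0,0,0],[0,0,0]]}'; python3 snap.py a2
```

```text
clock: 0.8
tcp_pos: [520.1, 30.0, 180.1]
tool_rot: [[-0.0, 1.0, 0.002], [1.0, 0.0, -0.0], [-0.0, 0.002, -1.0]]
contact_force: [0.2, 0.5, 0.7]
finger_gap: 95.3
grasp_force: 0.0
clock: 1.55
tcp_pos: [505.8, 265.4, 179.4]
tool_rot: [[-0.001, 1.0, -0.0], [1.0, 0.001, -0.001], [-0.001, -0.0, -1.0]]
contact_force: [0.9, -0.3, 0.1]
finger_gap: 95.0
grasp_force: 0.0
```

```bash
python3 -m creep '{"claw":[0,0,0,0,0,0,0,0,0,0],"linear":[[-35.5,-4.5,0],[-35.5,-4.5,0],[-35.5,-4.5,0],[-35.5,-4.5,0],[-35.5,-4.5,0],[-35.5,-4.5,0],[-35.5,-4.5,0],[-35.5,-4.5,0],[-35.5,-4.5,0],[-35.5,-4.5,0]],"angular":[[0,0,0],[0,0,0],[0,0,0],[0,0,0],[0,0,0],[0,0,0],[0,0,0],[0,0,0],[0,0,0],[0,0,0]]}'; python3 snap.py a3
python3 -m creep '{"claw":[0,0,0,0,0],"linear":[[-12,8,0],[-12,8,0],[-12,8,0],[-12,8,0],[-12,8,0]],"angular":[[0,0,0],[0,0,0],[0,0,0],[0,0,0],[0,0,0]]}'; python3 snap.py a4
python3 -m creep '{"claw":[0,0,0,0,0,0],"linear":[[-19,-3,0],[-19,-3,0],[-19,-3,0],[-19,-3,0],[-19,-3,0],[-19,-3,0]],"angular":[[0,0,0],[0,0,0],[0,0,0],[0,0,0],[0,0,0],[0,0,0]]}'; python3 snap.py a5
python3 - <<'E'
from h import *
import pickle
D={"wst":(602,113,60),"nst":(619,-132,60),"wfun":(459,-12,75),"nfun":(460,-132,60),"wsup":(434,142,38),"nsup":(507,-320,36),"lid":(505,345,10)}
tiles=[]
for n,a in [("wst","a1"),("wsup","a1"),("lid","a2"),("wfun","a3"),("nst","a4"),("nfun","a4"),("nsup","a5")]:
    s,d=pickle.load(open(f"pics/{a}.pkl","rb"));u,v=np.round(wrist_uv(d,s,D[n])[0]).astype(int)
    x0=min(max(u-33,0),446);y0=min(max(v-37,0),310);print(n,a,"pred",u,v,"origin",x0,y0,s["tcp_pos"].round(1))
    tiles.append(cv2.resize(d["frame"][y0:y0+74,x0:x0+66],(198,222),interpolation=cv2.INTER_CUBIC))
tiles.append(np.zeros_like(tiles[0]))
cv2.imwrite("pics/tiles.png",np.vstack([np.hstack(tiles[:4]),np.hstack(tiles[4:])]))
E
```

```text
clock: 2.6
tcp_pos: [459.9, -90.1, 179.7]
tool_rot: [[0.001, 1.0, 0.0], [1.0, -0.001, 0.001], [0.001, 0.0, -1.0]]
contact_force: [0.3, -0.6, 0.6]
finger_gap: 95.0
grasp_force: 0.0
clock: 3.15
tcp_pos: [540.4, -208.8, 178.8]
tool_rot: [[-0.001, 1.0, -0.002], [1.0, 0.001, 0.001], [0.001, -0.002, -1.0]]
contact_force: [-0.5, 0.7, -0.1]
finger_gap: 95.0
grasp_force: 0.0
clock: 3.8
tcp_pos: [510.0, -398.8, 179.9]
tool_rot: [[-0.0, 1.0, 0.0], [1.0, 0.0, 0.001], [0.001, 0.0, -1.0]]
contact_force: [-0.3, 0.8, 0.3]
finger_gap: 95.1
grasp_force: 0.0
wst a1 pred 332 107 origin 299 70 [520.1  30.  180.1]
wsup a1 pred 184 84 origin 151 47 [520.1  30.  180.1]
lid a2 pred 257 110 origin 224 73 [505.8 265.4 179.4]
wfun a3 pred 257 110 origin 224 73 [459.9 -90.1 179.7]
nst a4 pred 329 113 origin 296 76 [ 540.4 -208.8  178.8]
nfun a4 pred 185 113 origin 152 76 [ 540.4 -208.8  178.8]
nsup a5 pred 255 110 origin 222 73 [ 510.  -398.8  179.9]
```

View pics/tiles.png

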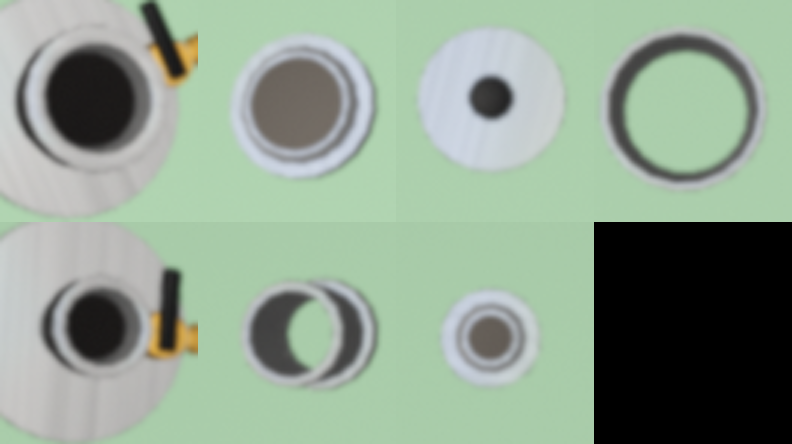

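```bash
python3 - <<'E'
from h import *
import pickle
np.set_printoptions(precision=1,suppress=True)
for n,a,o,p,z in [("wst","a1",(299,70),(96,97),60),("wsup fl","a1",(151,47),(105.5,106.5),32),("wsup top","a1",(151,47),(98,104),38),("lid","a2",(224,73),(95,98),10),("lidk","a2",(224,73),(94.5,97),30),("wfun","a3",(224,73),(90,108.5),75),("nst","a4",(296,76),(102,104),60),("nfun","a4",(152,76),(96,112),60),("nsup","a5",(222,73),(94.5,116),30),("nsup top","a5",(222,73),(94,116),36)]:
    s,d=pickle.load(open(f"pics/{a}.pkl","rb"))
    print(n,wrist_px(d,s,o[0]+p[0]/3-.33,o[1]+p[1]/3-.33,z))
E
```

```text
wst [600.7 119.   60. ]
wsup fl [434.2 144.6  32. ]
wsup top [432.6 145.1  38. ]
lid [502.5 350.3  10. ]
lidk [502.5 350.   30. ]
wfun [455.8 -10.9  75. ]
nst [ 619.2 -129.    60. ]
nfun [ 458.2 -132.1   60. ]
nsup [ 504.5 -321.5   30. ]
nsup top [ 504.4 -321.6   36. ]
```

```bash
python3 -m creep '{"claw":[94,94,94,94,94,94,94,94,94,94],"linear":[[7.8,-0.5,0],[7.8,-0.5,0],[7.8,-0.5,0],[7.8,-0.5,5],[7.8,-0.5,10],[7.8,-0.5,13],[7.8,-0.5,15],[7.8,-0.5,16],[7.8,-0.5,17],[7.8,-0.5,17]],"angular":[[0,0,0],[0,0,0],[0,0,0],[0,0,0],[0,0,0],[0,0,0],[0,0,0],[0,0,0],[0,0,0],[0,0,0]]}' 15
python3 -m creep '{"claw":[140,160,180,200,200,200],"linear":[[0,0,0],[0,0,0],[0,0,0],[0,0,0],[0,0,0],[0,0,0]],"angular":[[0,0,0],[0,0,0],[0,0,0],[0,0,0],[0,0,0],[0,0,0]]}' 15
```

```text
clock: 4.85
tcp_pos: [504.9, -321.5, 9.2]
tool_rot: [[-0.001, 1.0, -0.001], [1.0, 0.001, 0.0], [0.0, -0.001, -1.0]]
contact_force: [-0.5, 0.4, 0.4]
finger_gap: 60.3
grasp_force: 0.0
clock: 5.45
tcp_pos: [505.0, -322.1, 9.8]
tool_rot: [[0.0, 1.0, 0.0], [1.0, -0.0, -0.0], [-0.0, 0.0, -1.0]]
contact_force: [0.4, -1.2, 0.4]
finger_gap: 21.9
grasp_force: 0.0
```

```bash
python3 snap.py b1; python3 - <<'E'
from h import *
S=eyes.camera("side")["frame"][210:310,230:380];W=cv2.imread("pics/b1.png")[150:384,100:412]
cv2.imwrite("pics/b1c.png",np.vstack([cv2.resize(S,(450,300),interpolation=2),cv2.resize(W,(450,300))]))
print(get_state()["finger_gap"])
E
```

```text
20.861967141209202
```

View pics/b1c.png

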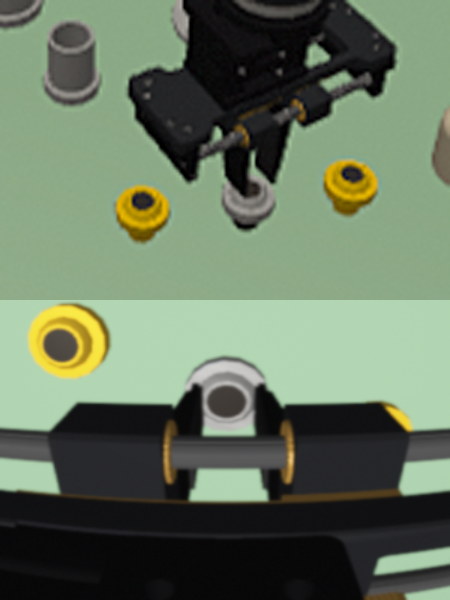

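```bash
python3 - <<'E'
from h import *
import pickle
s,d=pickle.load(open("pics/b1.pkl","rb"))
S=eyes.camera("side");K=S["intrinsics"];Ti=np.linalg.inv(S["world_from_camera"])
def suv(P):
    c=Ti[:3,:3]@np.array(P)+Ti[:3,3];return K[0,2]-K[0,0]*c[0]/c[2],K[1,2]+K[1,1]*c[1]/c[2]
t=s["tcp_pos"]
for n,P in [("disc",(504.5,-321.5,36)),("tipL",t+[-15,0,0]),("tipR",t+[15,0,0]),("tcp",t)]:
    u=wrist_uv(d,s,P)[0];v=suv(P);print(n,u,"crop",(u-[100,150])*[450/312,300/234],"side",v,"crop",((v[0]-230)*3,(v[1]-210)*3))
print(wrist_px(d,s,256,228,36), wrist_px(d,s,256,228,0))
E
```

```text
disc [256.52826569 227.94509361] crop [225.76192166  99.9296072 ] side (np.float64(311.76514162859377), np.float64(271.3591009781179)) crop (np.float64(245.2954248857813), np.float64(184.07730293435372))
tipL [237.02465341 215.48192664] crop [197.63171164  83.951188  ] side (np.float64(305.75661154783774), np.float64(281.5898040072798)) crop (np.float64(227.2698346435132), np.float64(214.76941202183934))
tipR [277.82804177 215.5048361 ] crop [256.48275255  83.9805591 ] side (np.float64(316.54793860272326), np.float64(276.43293144862514)) crop (np.float64(259.6438158081698), np.float64(199.29879434587542))
tcp [257.4221264  215.53195324] crop [227.05114384  84.01532467] side (np.float64(311.1856072194762), np.float64(278.99543923103545)) crop (np.float64(243.5568216584286), np.float64(206.98631769310634))
[ 504.15659372 -321.53886007   36.        ] [ 503.85605115 -335.84922545    0.        ]
```

```bash
python3 - <<'E'
from h import *
S=eyes.camera("side")["frame"][240:300,285:352];C=eyes.camera("scene")["frame"][110:170,150:217];W=cv2.imread("pics/b1.png")[170:260,206:306]
cv2.imwrite("pics/b2c.png",np.vstack([np.hstack([cv2.resize(S,(400,358),interpolation=2),cv2.resize(C,(400,358),interpolation=2)]),cv2.resize(W[:60],(400,240),interpolation=2).repeat(1,0) if 0 else np.hstack([cv2.resize(W[:60],(400,240),interpolation=2),cv2.resize(W[30:],(400,240),interpolation=2)])]))
E
```

```text
(no output)
```

View pics/b2c.png

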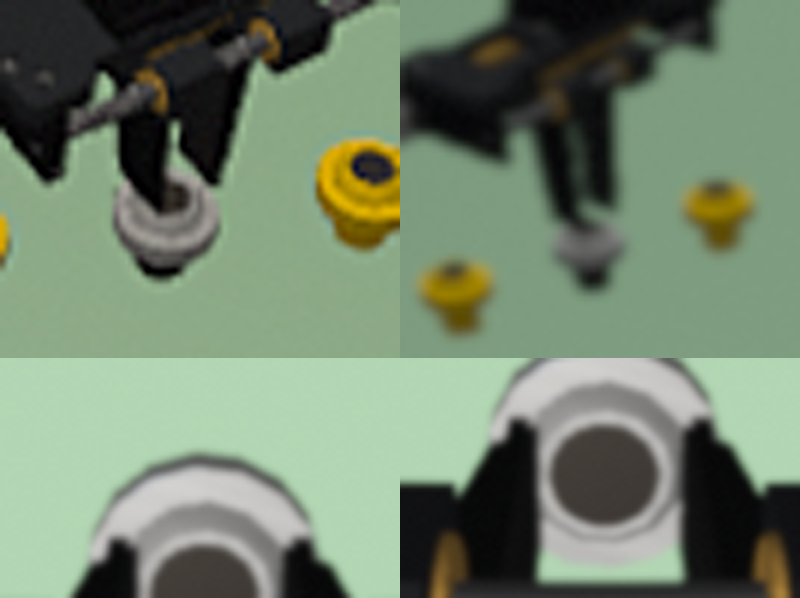

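```bash
python3 - <<'E'
from h import *
for cam in ["side","scene"]:
    S=eyes.camera(cam);K=S["intrinsics"];Ti=np.linalg.inv(S["world_from_camera"])
    for x in (-52,52):
      for h in (0,25):
        c=Ti[:3,:3]@np.array([650+x,0,180+h])+Ti[:3,3];print(cam,x,h,(K[0,2]-K[0,0]*c[0]/c[2])/.64,(K[1,2]+K[1,1]*c[1]/c[2])/.64)
s=get_state();print(s["finger_gap"],s["grasp_force"],s["contact_force"],s["joints"])
E
```

```text
side -52 0 428.76106353518094 218.53265508913057
side -52 25 429.0924843341126 205.74194265582446
side 52 0 479.18648607726345 203.11781897461123
side 52 25 480.2178558854719 190.56941916912453
scene -52 0 368.92874830967935 234.16137167476995
scene -52 25 368.2911095533091 221.28485616913636
scene 52 0 328.1527286751671 260.83140283742404
scene 52 25 326.9491060294345 247.54036777453896
20.085878613174778 0.0 [-0.08287373  0.60580627  0.4898292 ] [-6.57294348e-01  1.76094608e-01  1.89602719e+00  3.12920533e-05
  1.06956719e+00 -6.57290571e-01]
```

```bash
python3 -m creep '{"claw":[94,94,94,94,94,94,94],"linear":[[0,0,0],[0,0,0],[0,0,0],[0,0,0],[0,0,0.5],[0,0,1],[0,0,1]],"angular":[[0,0,0],[0,0,0],[0,0,0],[0,0,0],[0,0,0],[0,0,0],[0,0,0]]}' 15; python3 snap.py b3;python3 - <<'E'
from h import *
S=eyes.camera("side")["frame"][240:300,285:352];C=eyes.camera("scene")["frame"][110:170,150:217];W=cv2.imread("pics/b3.png")[150:250,176:336]
cv2.imwrite("pics/b3c.png",np.vstack([np.hstack([cv2.resize(S,(335,300),interpolation=2),cv2.resize(C,(335,300),interpolation=2)]),cv2.resize(W,(670,300),interpolation=2)]))
E
```

```text
clock: 6.5
tcp_pos: [504.2, -321.4, -1.7]
tool_rot: [[0.0, 1.0, -0.002], [1.0, -0.0, 0.001], [0.001, -0.002, -1.0]]
contact_force: [-0.4, 0.3, -0.0]
finger_gap: 59.8
grasp_force: 0.0
```

View pics/b3c.png

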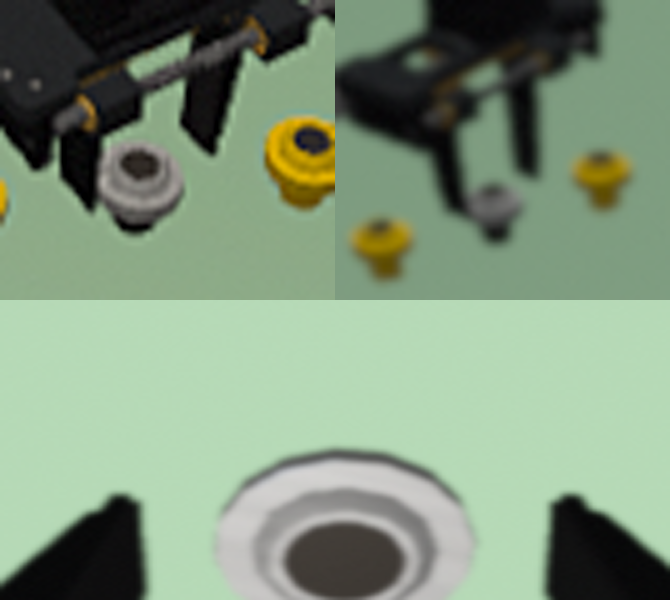

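```bash
python3 -m creep '{"claw":[94,94,94,94],"linear":[[0,0,0.5],[0,0,1],[0,0,1.5],[0,0,1.5]],"angular":[[0,0,0],[0,0,0],[0,0,0],[0,0,0]]}' 15;  python3 -m creep '{"claw":[120,150,180,180,180],"linear":[[0,0,0],[0,0,0],[0,0,0],[0,0,0],[0,0,0]],"angular":[[0,0,0],[0,0,0],[0,0,0],[0,0,0],[0,0,0]]}' 15
```

```text
clock: 7.05
tcp_pos: [504.2, -321.4, -16.7]
tool_rot: [[0.0, 1.0, -0.002], [1.0, -0.0, 0.001], [0.001, -0.002, -1.0]]
contact_force: [-0.6, -0.3, 0.1]
finger_gap: 60.4
grasp_force: 0.0
clock: 7.55
tcp_pos: [505.1, -322.2, -15.0]
tool_rot: [[-0.0, 1.0, 0.0], [1.0, 0.0, -0.0], [-0.0, 0.0, -1.0]]
contact_force: [-0.4, -0.3, 0.5]
finger_gap: 39.4
grasp_force: 15.0
```

```bash
python3 -m creep '{"claw":[180,180,180,180,180,180,180,180,180,180],"linear":[[0,0,-3],[0,0,-8],[0,0,-12],[19.2,11.4,-12],[19.2,11.4,-12],[19.2,11.4,-12],[19.2,11.4,-12],[19.2,11.4,-12],[19.2,11.4,-12],[19.2,11.4,-12]],"angular":[[0,0,0],[0,0,0],[0,0,0],[0,0,0],[0,0,0],[0,0,0],[0,0,0],[0,0,0],[0,0,0],[0,0,0]]}'
python3 -m creep '{"claw":[180,180,180,180,180],"linear":[[0,0,4],[0,0,5.5],[0,0,6.2],[0,0,6.6],[0,0,6.6]],"angular":[[0,0,0],[0,0,0],[0,0,0],[0,0,0],[0,0,0]]}'
```

```text
clock: 8.55
tcp_pos: [618.6, -129.8, 104.2]
tool_rot: [[-0.001, 1.0, -0.001], [1.0, 0.001, -0.0], [-0.0, -0.001, -1.0]]
contact_force: [-0.3, 0.2, -1.7]
finger_gap: 39.5
grasp_force: 15.0
clock: 9.05
tcp_pos: [618.8, -130.6, 38.8]
tool_rot: [[0.001, 1.0, -0.0], [1.0, -0.001, -0.0], [-0.0, -0.0, -1.0]]
contact_force: [-0.4, -0.3, -0.3]
finger_gap: 39.7
grasp_force: 15.0
```

```bash
python3 -m creep '{"claw":[180,180,180,180,180,180],"linear":[[0,0,0.4],[0,0,0.8],[0,0,1.1],[0,0,1.3],[0,0,1.4],[0,0,1.4]],"angular":[[0,0,0],[0,0,0],[0,0,0],[0,0,0],[0,0,0],[0,0,0]]}'
python3 - <<'E'
from h import *
S=eyes.camera("side")["frame"][170:250,270:360];C=eyes.camera("scene")["frame"][140:220,160:250]
cv2.imwrite("pics/c1.png",np.hstack([cv2.resize(S,(400,356),interpolation=2),cv2.resize(C,(400,356),interpolation=2)]))
E
```

```text
clock: 9.65
tcp_pos: [619.2, -130.0, 25.3]
tool_rot: [[-0.0, 1.0, 0.0], [1.0, 0.0, -0.0], [-0.0, 0.0, -1.0]]
contact_force: [-2.6, 0.1, 3.3]
finger_gap: 39.7
grasp_force: 15.0
```

View pics/c1.png

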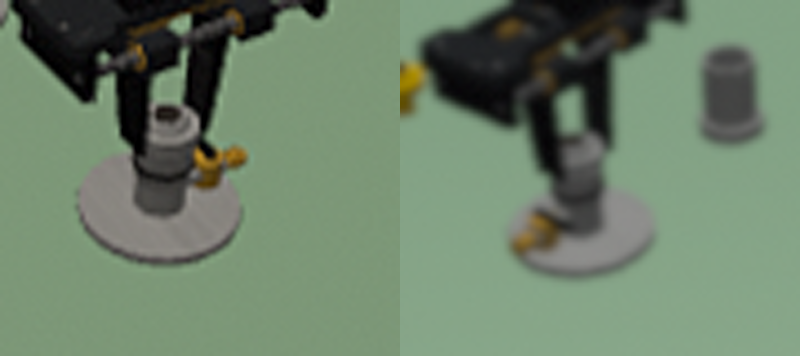

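```bash
python3 -m creep '{"claw":[140,100,94,94,94,94,94],"linear":[[0,0,0],[0,0,0],[0,0,0],[0,0,-1],[0,0,-4],[0,0,-8],[0,0,-8]],"angular":[[0,0,0],[0,0,0],[0,0,0],[0,0,0],[0,0,0],[0,0,0],[0,0,0]]}'
python3 -m creep '{"claw":[0,0,0,0,0,0,0,0,0],"linear":[[27.5,-18.5,0],[27.5,-18.5,0],[27.5,-18.5,0],[27.5,-18.5,0],[27.5,-18.5,0],[27.5,-18.5,0],[27.5,-18.5,0],[27.5,-18.5,0],[27.5,-18.5,0]],"angular":[[0,0,0],[0,0,0],[0,0,0],[0,0,0],[0,0,0],[0,0,0],[0,0,0],[0,0,0],[0,0,0]]}'
python3 -m creep '{"claw":[0,0,0,0,0,0],"linear":[[0,0,4],[0,0,8],[0,0,10],[0,0,11],[0,0,12],[0,0,12]],"angular":[[0,0,0],[0,0,0],[0,0,0],[0,0,0],[0,0,0],[0,0,0]]}'
python3 -m creep '{"claw":[50,100,120,120,120],"linear":[[0,0,0],[0,0,0],[0,0,0],[0,0,0],[0,0,0]],"angular":[[0,0,0],[0,0,0],[0,0,0],[0,0,0],[0,0,0]]}' 18
```

```text
clock: 10.45
tcp_pos: [623.6, -131.4, 112.8]
tool_rot: [[0.0, 1.0, 0.012], [1.0, 0.0, -0.004], [-0.004, 0.012, -1.0]]
contact_force: [0.3, -0.6, 1.1]
finger_gap: 59.9
grasp_force: 0.0
clock: 11.35
tcp_pos: [434.0, 145.3, 105.0]
tool_rot: [[-0.002, 1.0, 0.001], [1.0, 0.002, -0.0], [-0.0, 0.001, -1.0]]
contact_force: [0.7, -0.3, 0.4]
finger_gap: 95.1
grasp_force: 0.0
clock: 11.95
tcp_pos: [434.1, 144.4, -15.8]
tool_rot: [[0.001, 1.0, -0.001], [1.0, -0.001, -0.0], [-0.0, -0.001, -1.0]]
contact_force: [-0.8, 0.0, 0.0]
finger_gap: 95.1
grasp_force: 0.0
clock: 12.45
tcp_pos: [434.0, 145.1, -15.0]
tool_rot: [[-0.0, 1.0, -0.0], [1.0, 0.0, 0.0], [0.0, -0.0, -1.0]]
contact_force: [-2.4, -0.5, 1.5]
finger_gap: 60.8
grasp_force: 0.7
```

```bash
python3 -m creep '{"claw":[130,130,130],"linear":[[0,0,0],[0,0,0],[0,0,0]],"angular":[[0,0,0],[0,0,0],[0,0,0]]}' 18; python3 snap.py d1;  python3 - <<'E'
from h import *
S=eyes.camera("side")["frame"];C=eyes.camera("scene")["frame"][140:220,160:250]
cv2.imwrite("pics/d1c.png",np.hstack([cv2.resize(S[170:250,270:360],(266,237),interpolation=2),cv2.resize(C,(266,237),interpolation=2),cv2.resize(S[140:220,160:250],(266,237),interpolation=2)]))
E
```

```text
clock: 12.75
tcp_pos: [433.9, 145.1, -15.1]
tool_rot: [[-0.0, 1.0, -0.0], [1.0, 0.0, 0.0], [0.0, -0.0, -1.0]]
contact_force: [-2.4, -0.0, 4.7]
finger_gap: 59.5
grasp_force: 18.0
```

View pics/d1c.png

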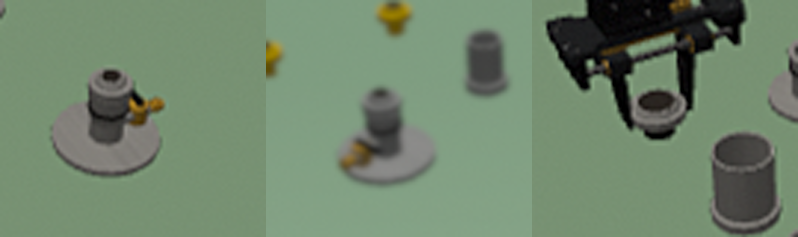

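```bash
python3 -m creep '{"claw":[130,130,130,130,130,130,130,130,130],"linear":[[0,0,-3],[0,0,-8],[0,0,-12],[-2.6,16.7,-12],[-2.6,16.7,-12],[-2.6,16.7,-12],[-2.6,16.7,-12],[-2.6,16.7,-12],[-2.6,16.7,-12]],"angular":[[0,0,0],[0,0,0],[0,0,0],[0,0,0],[0,0,0],[0,0,0],[0,0,0],[0,0,0],[0,0,0]]}'
python3 -m creep '{"claw":[130,130,130,130,130],"linear":[[0,0,4],[0,0,5.5],[0,0,6.2],[0,0,6.8],[0,0,6.8]],"angular":[[0,0,0],[0,0,0],[0,0,0],[0,0,0],[0,0,0]]}'
python3 -m creep '{"claw":[130,130,130,130,130,130],"linear":[[0,0,0.4],[0,0,0.8],[0,0,1.1],[0,0,1.3],[0,0,1.4],[0,0,1.4]],"angular":[[0,0,0],[0,0,0],[0,0,0],[0,0,0],[0,0,0],[0,0,0]]}'
```

```text
clock: 13.8
tcp_pos: [600.0, 118.8, 103.1]
tool_rot: [[0.0, 1.0, -0.003], [1.0, -0.0, -0.0], [-0.0, -0.003, -1.0]]
contact_force: [-0.7, -0.8, -2.6]
finger_gap: 59.7
grasp_force: 18.0
clock: 14.3
tcp_pos: [600.2, 119.1, 36.2]
tool_rot: [[-0.0, 1.0, -0.001], [1.0, 0.0, -0.0], [-0.0, -0.001, -1.0]]
contact_force: [0.3, 0.5, -2.3]
finger_gap: 59.1
grasp_force: 18.0
clock: 14.9
tcp_pos: [601.4, 119.0, 23.4]
tool_rot: [[0.0, 1.0, 0.001], [1.0, -0.0, 0.0], [0.0, 0.001, -1.0]]
contact_force: [-1.6, 0.1, 2.3]
finger_gap: 59.4
grasp_force: 18.0
```

```bash
python3 -m creep '{"claw":[100,60,20,0,0,0,0,0],"linear":[[0,0,0],[0,0,0],[0,0,0],[0,0,0],[0,0,-2],[0,0,-6],[0,0,-10],[0,0,-10]],"angular":[[0,0,0],[0,0,0],[0,0,0],[0,0,0],[0,0,0],[0,0,0],[0,0,0],[0,0,0]]}'
python3 -m creep '{"claw":[0,0,0,0],"linear":[[-10,-5,-4],[-10,-5,-4],[-10,-5,-4],[-10,-5,-4]],"angular":[[0,0,0],[0,0,0],[0,0,0],[0,0,0]]}'; python3 snap.py e1
python3 -m creep '{"claw":[0,0,0,0,0,0,0],"linear":[[-14,-3,0],[-14,-3,0],[-14,-3,0],[-14,-3,0],[-14,-3,0],[-14,-3,0],[-14,-3,0]],"angular":[[0,0,0],[0,0,0],[0,0,0],[0,0,0],[0,0,0],[0,0,0],[0,0,0]]}'
python3 -m creep '{"claw":[0,0,0,0],"linear":[[-9,0,0],[-9,0,0],[-9,0,0],[-9,0,0]],"angular":[[0,0,0],[0,0,0],[0,0,0],[0,0,0]]}';python3 snap.py e2
python3 - <<'E'
from h import *
import pickle
D={"wsup":(600.7,119,76),"nsup":(619,-129.5,76),"wfun":(455.8,-11,75),"nfun":(458.2,-132,60)}
tiles=[]
for n,a in [("wsup","e1"),("wfun","e1"),("nsup","e2"),("nfun","e2")]:
    s,d=pickle.load(open(f"pics/{a}.pkl","rb"));u,v=np.round(wrist_uv(d,s,D[n])[0]).astype(int)
    x0=min(max(u-37,0),438);y0=min(max(v-37,0),310);print(n,a,"pred",u,v,"origin",x0,y0,s["tcp_pos"].round(1))
    tiles.append(cv2.resize(d["frame"][y0:y0+74,x0:x0+74],(296,296),interpolation=cv2.INTER_CUBIC))
cv2.imwrite("pics/tiles2.png",np.vstack([np.hstack(tiles[:2]),np.hstack(tiles[2:])]))
E
```

```text
clock: 15.7
tcp_pos: [605.7, 119.5, 130.3]
tool_rot: [[0.0, 1.0, 0.013], [1.0, -0.0, 0.001], [0.001, 0.013, -1.0]]
contact_force: [0.2, 0.2, 0.5]
finger_gap: 95.0
grasp_force: 0.0
clock: 16.1
tcp_pos: [551.1, 17.4, 163.6]
tool_rot: [[0.003, 1.0, 0.002], [1.0, -0.003, -0.0], [-0.0, 0.002, -1.0]]
contact_force: [-1.2, 0.4, -0.4]
finger_gap: 95.0
grasp_force: 0.0
clock: 16.85
tcp_pos: [521.4, -119.4, 162.2]
tool_rot: [[-0.002, 1.0, -0.001], [1.0, 0.002, 0.001], [0.001, -0.001, -1.0]]
contact_force: [-0.2, 0.2, -0.5]
finger_gap: 95.5
grasp_force: 0.0
clock: 17.25
tcp_pos: [521.3, -210.4, 162.4]
tool_rot: [[0.0, 1.0, -0.0], [1.0, -0.0, 0.001], [0.001, -0.0, -1.0]]
contact_force: [0.1, -0.3, -0.7]
finger_gap: 94.9
grasp_force: 0.0
wsup e1 pred 308 87 origin 271 50 [551.1  17.4 163.6]
wfun e1 pred 169 213 origin 132 176 [551.1  17.4 163.6]
nsup e2 pred 355 110 origin 318 73 [ 521.3 -210.4  162.4]
nfun e2 pred 197 111 origin 160 74 [ 521.3 -210.4  162.4]
```

View pics/tiles2.png

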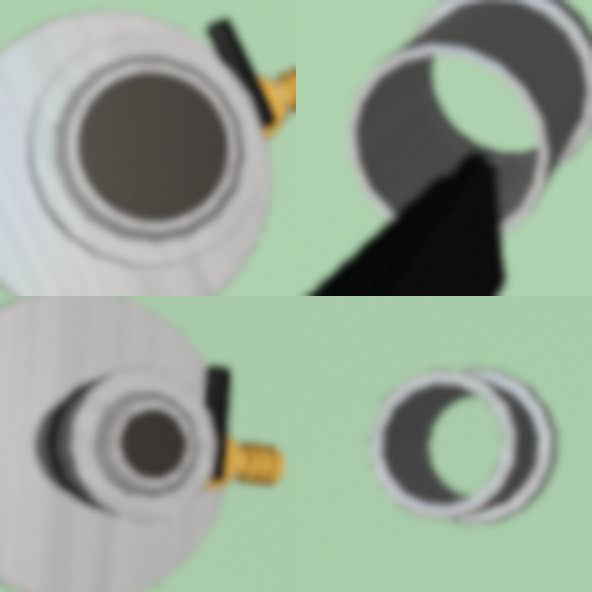

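```bash
python3 - <<'E'
from h import *
import pickle
np.set_printoptions(precision=1,suppress=True)
for n,a,o,p,z in [("wsup","e1",(271,50),(152,146),76),("nsup","e2",(318,73),(153,146),76),("nfun","e2",(160,74),(149.5,149.5),60)]:
    s,d=pickle.load(open(f"pics/{a}.pkl","rb"))
    print(n,wrist_px(d,s,o[0]+p[0]/4-.37,o[1]+p[1]/4-.37,z))
E
```

```text
wsup [601.6 119.5  76. ]
nsup [ 620.1 -128.9   76. ]
nfun [ 458.  -132.4   60. ]
```

```bash
python3 -m creep '{"claw":[0,0,0,0,0,0,0,0,0,0],"linear":[[7.9,-6.3,0],[7.9,-6.3,0],[7.9,-6.3,0],[7.9,-6.3,0],[7.9,-6.3,5],[7.9,-6.3,10],[7.9,-6.3,13],[7.9,-6.3,15],[7.9,-6.3,16.5],[7.9,-6.3,16.5]],"angular":[[0,0,0],[0,0,0],[0,0,0],[0,0,0],[0,0,0],[0,0,0],[0,0,0],[0,0,0],[0,0,0],[0,0,0]]}'
python3 -m creep '{"claw":[60,120,150,180,180,180,180,180],"linear":[[0,0,0],[0,0,0],[0,0,0],[0,0,0],[0,0,0],[0,0,0],[0,0,0],[0,0,0]],"angular":[[0,0,0],[0,0,0],[0,0,0],[0,0,0],[0,0,0],[0,0,0],[0,0,0],[0,0,0]]}' 15
```

```text
clock: 18.3
tcp_pos: [456.9, -131.4, -4.6]
tool_rot: [[-0.0, 1.0, -0.004], [1.0, 0.0, 0.002], [0.002, -0.004, -1.0]]
contact_force: [0.9, 0.2, 0.9]
finger_gap: 95.3
grasp_force: 0.0
clock: 19.1
tcp_pos: [457.9, -132.0, -2.3]
tool_rot: [[0.0, 1.0, -0.0], [1.0, -0.0, 0.0], [0.0, -0.0, -1.0]]
contact_force: [-1.2, 0.0, -0.0]
finger_gap: 39.7
grasp_force: 15.0
```

```bash
python3 -m creep '{"claw":[180,180,180,180,180,180,180,180,180],"linear":[[0,0,-3],[0,0,-7],[0,0,-11],[0.3,16.2,-11],[0.3,16.2,-11],[0.3,16.2,-11],[0.3,16.2,-11],[0.3,16.2,-11],[0.3,16.2,-11]],"angular":[[0,0,0],[0,0,0],[0,0,0],[0,0,0],[0,0,0],[0,0,0],[0,0,0],[0,0,0],[0,0,0]]}'
python3 -m creep '{"claw":[180,180,180,180],"linear":[[0,0,2],[0,0,2.8],[0,0,3.2],[0,0,3.2]],"angular":[[0,0,0],[0,0,0],[0,0,0],[0,0,0]]}'
python3 -m creep '{"claw":[180,180,180,180,180],"linear":[[0,0,0.3],[0,0,0.5],[0,0,0.7],[0,0,0.8],[0,0,0.8]],"angular":[[0,0,0],[0,0,0],[0,0,0],[0,0,0],[0,0,0]]}'
```

```text
clock: 20.0
tcp_pos: [618.7, -128.8, 106.6]
tool_rot: [[-0.0, 1.0, -0.002], [1.0, 0.0, 0.001], [0.001, -0.002, -1.0]]
contact_force: [-0.8, -0.3, -1.6]
finger_gap: 39.8
grasp_force: 15.0
clock: 20.4
tcp_pos: [618.8, -129.0, 75.1]
tool_rot: [[0.0, 1.0, -0.001], [1.0, -0.0, 0.0], [0.0, -0.001, -1.0]]
contact_force: [-0.7, -0.2, -1.1]
finger_gap: 39.5
grasp_force: 15.0
clock: 20.9
tcp_pos: [620.2, -129.1, 68.1]
tool_rot: [[-0.0, 1.0, 0.0], [1.0, 0.0, -0.0], [-0.0, 0.0, -1.0]]
contact_force: [-0.3, -0.2, 1.4]
finger_gap: 39.8
grasp_force: 15.0
```

```bash
python3 -m creep '{"claw":[140,100,80,80,60,0,0,0],"linear":[[0,0,0],[0,0,0],[0,0,0],[0,0,-1],[0,0,-4],[0,0,-8],[0,0,-10],[0,0,-10]],"angular":[[0,0,0],[0,0,0],[0,0,0],[0,0,0],[0,0,0],[0,0,0],[0,0,0],[0,0,0]]}'
python3 -m creep '{"claw":[0,0,0,0,0,0,0],"linear":[[11.8,-16.4,0],[11.8,-16.4,0],[11.8,-16.4,0],[11.8,-16.4,0],[11.8,-16.4,0],[11.8,-16.4,0],[11.8,-16.4,0]],"angular":[[0,0,0],[0,0,0],[0,0,0],[0,0,0],[0,0,0],[0,0,0],[0,0,0]]}'
python3 -m creep '{"claw":[0,0,0,0,0,0,0],"linear":[[0,0,5],[0,0,10],[0,0,13],[0,0,15],[0,0,15.8],[0,0,15.8],[0,0,15.8]],"angular":[[0,0,0],[0,0,0],[0,0,0],[0,0,0],[0,0,0],[0,0,0],[0,0,0]]}'
python3 -m creep '{"claw":[60,90,110,130,130,130,130],"linear":[[0,0,0],[0,0,0],[0,0,0],[0,0,0],[0,0,0],[0,0,0],[0,0,0]],"angular":[[0,0,0],[0,0,0],[0,0,0],[0,0,0],[0,0,0],[0,0,0],[0,0,0]]}' 18
```

```text
clock: 21.7
tcp_pos: [622.8, -129.8, 173.5]
tool_rot: [[-0.0, 1.0, 0.009], [1.0, 0.0, -0.003], [-0.003, 0.009, -1.0]]
contact_force: [0.6, -0.4, 0.7]
finger_gap: 90.9
grasp_force: 0.0
clock: 22.4
tcp_pos: [456.4, -11.3, 167.4]
tool_rot: [[0.0, 1.0, -0.0], [1.0, -0.0, -0.0], [-0.0, -0.0, -1.0]]
contact_force: [0.6, -0.9, 0.0]
finger_gap: 94.8
grasp_force: 0.0
clock: 23.1
tcp_pos: [457.4, -11.5, 10.7]
tool_rot: [[0.0, 1.0, 0.001], [1.0, -0.0, -0.0], [-0.0, 0.001, -1.0]]
contact_force: [-0.6, 0.5, 0.8]
finger_gap: 95.4
grasp_force: 0.0
clock: 23.8
tcp_pos: [455.9, -11.0, 9.8]
tool_rot: [[-0.0, 1.0, -0.0], [1.0, 0.0, 0.0], [0.0, -0.0, -1.0]]
contact_force: [-2.0, 0.5, 2.3]
finger_gap: 58.0
grasp_force: 18.0
```

```bash
python3 -m creep '{"claw":[130,130,130,130,130,130,130,130,130],"linear":[[0,0,-3],[0,0,-7],[0,0,-11],[13,14.5,-11],[13,14.5,-11],[13,14.5,-11],[13,14.5,-11],[13,14.5,-11],[13,14.5,-11]],"angular":[[0,0,0],[0,0,0],[0,0,0],[0,0,0],[0,0,0],[0,0,0],[0,0,0],[0,0,0],[0,0,0]]}'
python3 -m creep '{"claw":[130,130,130,130],"linear":[[0,0,2],[0,0,2.8],[0,0,3.2],[0,0,3.2]],"angular":[[0,0,0],[0,0,0],[0,0,0],[0,0,0]]}'
python3 -m creep '{"claw":[130,130,130,130,130],"linear":[[0,0,0.3],[0,0,0.5],[0,0,0.7],[0,0,0.8],[0,0,0.8]],"angular":[[0,0,0],[0,0,0],[0,0,0],[0,0,0],[0,0,0]]}'
```

```text
clock: 24.7
tcp_pos: [600.5, 119.5, 118.0]
tool_rot: [[-0.001, 1.0, -0.003], [1.0, 0.001, -0.001], [-0.001, -0.003, -1.0]]
contact_force: [-0.3, -0.4, -2.7]
finger_gap: 57.8
grasp_force: 18.0
clock: 25.1
tcp_pos: [600.0, 118.3, 87.0]
tool_rot: [[0.001, 1.0, -0.002], [1.0, -0.001, -0.0], [-0.0, -0.002, -1.0]]
contact_force: [0.2, 1.0, -1.9]
finger_gap: 57.9
grasp_force: 18.0
clock: 25.6
tcp_pos: [601.3, 118.9, 80.6]
tool_rot: [[-0.0, 1.0, 0.001], [1.0, 0.0, -0.0], [-0.0, 0.001, -1.0]]
contact_force: [-1.1, 0.1, 2.4]
finger_gap: 57.8
grasp_force: 18.0
```

```bash
python3 -m creep '{"claw":[110,60,20,0,0,0,0,0],"linear":[[0,0,0],[0,0,0],[0,0,0],[0,0,0],[0,0,-2],[0,0,-6],[0,0,-10],[0,0,-10]],"angular":[[0,0,0],[0,0,0],[0,0,0],[0,0,0],[0,0,0],[0,0,0],[0,0,0],[0,0,0]]}'
python3 -m creep '{"claw":[0,0,0,0],"linear":[[-8,0,0],[-8,0,0],[-8,0,0],[-8,0,0]],"angular":[[0,0,0],[0,0,0],[0,0,0],[0,0,0]]}'; python3 snap.py f1
python3 -m creep '{"claw":[0,0,0,0,0,0,0,0],"linear":[[23,-10,0],[23,-10,0],[23,-10,0],[23,-10,0],[23,-10,0],[23,-10,0],[23,-10,0],[23,-10,0]],"angular":[[0,0,0],[0,0,0],[0,0,0],[0,0,0],[0,0,0],[0,0,0],[0,0,0],[0,0,0]]}';python3 snap.py f2
python3 - <<'E'
from h import *
import pickle
S=eyes.camera("side")["frame"][130:230,230:340];C=eyes.camera("scene")["frame"][140:240,180:290]
D={"wfun":(601.3,119.4,145),"lid":(502.5,350,10)}
tiles=[]
for n,a in [("wfun","f1"),("lid","f2")]:
    s,d=pickle.load(open(f"pics/{a}.pkl","rb"));u,v=np.round(wrist_uv(d,s,D[n])[0]).astype(int)
    x0=min(max(u-50,0),402);y0=min(max(v-37,0),300);print(n,a,"pred",u,v,"origin",x0,y0,s["tcp_pos"].round(1))
    tiles.append(cv2.resize(d["frame"][y0:y0+80,x0:x0+110],(330,240),interpolation=cv2.INTER_CUBIC))
cv2.imwrite("pics/tiles3.png",np.vstack([np.hstack(tiles),np.hstack([cv2.resize(S,(330,300),interpolation=2),cv2.resize(C,(330,300),interpolation=2)])]))
E
```

```text
clock: 26.4
tcp_pos: [605.1, 119.6, 187.4]
tool_rot: [[-0.0, 1.0, 0.013], [1.0, 0.0, 0.002], [0.002, 0.013, -1.0]]
contact_force: [0.1, 0.7, 0.6]
finger_gap: 94.5
grasp_force: 0.0
clock: 26.8
tcp_pos: [600.7, 38.7, 178.9]
tool_rot: [[0.001, 1.0, -0.001], [1.0, -0.001, 0.001], [0.001, -0.001, -1.0]]
contact_force: [-0.0, 0.6, 0.0]
finger_gap: 95.1
grasp_force: 0.0
clock: 27.65
tcp_pos: [501.0, 268.9, 179.4]
tool_rot: [[-0.0, 1.0, -0.0], [1.0, 0.0, -0.0], [-0.0, -0.0, -1.0]]
contact_force: [-0.7, -0.7, -0.8]
finger_gap: 95.3
grasp_force: 0.0
wfun f1 pred 258 105 origin 208 68 [600.7  38.7 178.9]
lid f2 pred 259 108 origin 209 71 [501.  268.9 179.4]
```

View pics/tiles3.png

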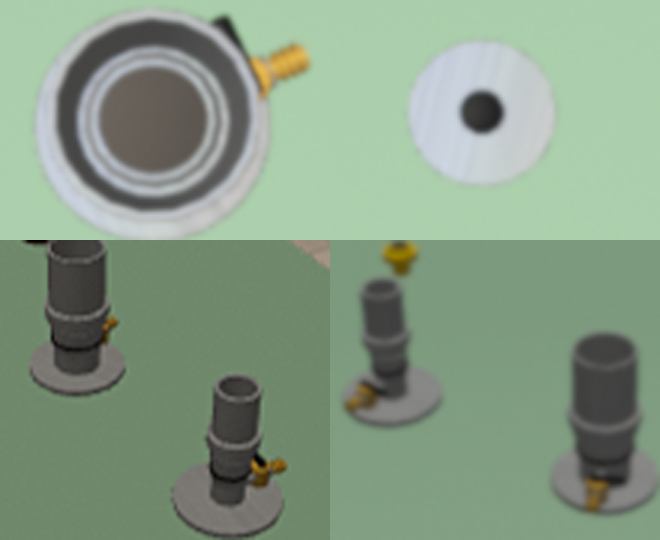

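```bash
python3 -m creep '{"claw":[150,150,150,150,150,150,150,150,150,150],"linear":[[8.1,0.2,0],[8.1,0.2,0],[8.1,0.2,0],[8.1,0.2,5],[8.1,0.2,10],[8.1,0.2,14],[8.1,0.2,17],[8.1,0.2,18.4],[8.1,0.2,19.2],[8.1,0.2,19.2]],"angular":[[0,0,0],[0,0,0],[0,0,0],[0,0,0],[0,0,0],[0,0,0],[0,0,0],[0,0,0],[0,0,0],[0,0,0]]}'
python3 -m creep '{"claw":[180,210,230,230,230],"linear":[[0,0,0],[0,0,0],[0,0,0],[0,0,0],[0,0,0]],"angular":[[0,0,0],[0,0,0],[0,0,0],[0,0,0],[0,0,0]]}' 15
```

```text
clock: 28.8
tcp_pos: [503.4, 349.4, -12.3]
tool_rot: [[0.001, 1.0, -0.0], [1.0, -0.001, -0.0], [-0.0, -0.0, -1.0]]
contact_force: [-1.4, -0.1, 0.6]
finger_gap: 39.4
grasp_force: 0.0
clock: 29.3
tcp_pos: [503.8, 350.5, -10.9]
tool_rot: [[-0.0, 1.0, 0.002], [1.0, 0.0, 0.001], [0.001, 0.002, -1.0]]
contact_force: [-1.2, 0.3, 4.5]
finger_gap: 16.9
grasp_force: 15.0
```

```bash
python3 -m creep '{"claw":[230,230,230,230,230,230,230,230,230,230],"linear":[[0,0,-2],[0,0,-6],[0,0,-11],[0,0,-16],[0,0,-17.5],[-5,2,-17.5],[-10,4,-17.5],[-14,6,-17.5],[-18,8,-17.5],[-20,9,-17.5]],"angular":[[0,0,0],[0,0,0],[0,0,0],[0,0,0],[0,0,0],[0,0,0],[0,0,0],[0,0,0],[0,0,0],[0,0,0]]}'
python3 -m creep '{"claw":[230,230,230,230,230,230],"linear":[[-3.1,0.8,0],[-3.1,0.8,0],[-3.1,0.8,1.2],[-3.1,0.8,2.2],[-3.1,0.8,2.7],[-3.1,0.8,2.7]],"angular":[[0,0,0],[0,0,0],[0,0,0],[0,0,0],[0,0,0],[0,0,0]]}'
python3 -m creep '{"claw":[230,230,230,230,230,230],"linear":[[0,0,0.2],[0,0,0.4],[0,0,0.6],[0,0,0.8],[0,0,0.9],[0,0,0.9]],"angular":[[0,0,0],[0,0,0],[0,0,0],[0,0,0],[0,0,0],[0,0,0]]}'
python3 - <<'E'
from h import *
S=eyes.camera("side")["frame"][90:200,215:315];C=eyes.camera("scene")["frame"][130:240,225:325]
cv2.imwrite("pics/g1.png",np.hstack([cv2.resize(S,(400,440),interpolation=2),cv2.resize(C,(400,440),interpolation=2)]))
E
```

```text
clock: 30.3
tcp_pos: [593.4, 146.4, 161.0]
tool_rot: [[0.003, 1.0, -0.002], [1.0, -0.003, -0.001], [-0.001, -0.002, -1.0]]
contact_force: [-0.4, 0.8, -1.7]
finger_gap: 17.0
grasp_force: 15.0
clock: 30.9
tcp_pos: [599.4, 119.8, 133.4]
tool_rot: [[-0.001, 1.0, -0.004], [1.0, 0.001, -0.0], [-0.0, -0.004, -1.0]]
contact_force: [0.1, 0.3, -0.5]
finger_gap: 17.3
grasp_force: 15.0
clock: 31.5
tcp_pos: [602.0, 119.3, 128.8]
tool_rot: [[0.0, 1.0, 0.003], [1.0, -0.0, 0.001], [0.001, 0.003, -1.0]]
contact_force: [-1.4, 0.1, 4.9]
finger_gap: 17.0
grasp_force: 15.0
```

```bash
python3 -m creep '{"claw":[215,190,160,140,140,140,140,140,140],"linear":[[0,0,-0.1],[0,0,-0.1],[0,0,-0.1],[0,0,-0.1],[0,0,-1],[0,0,-3],[0,0,-6],[0,0,-8],[0,0,-8]],"angular":[[0,0,0],[0,0,0],[0,0,0],[0,0,0],[0,0,0],[0,0,0],[0,0,0],[0,0,0],[0,0,0]]}'
python3 -m creep '{"claw":[140,140,140,140,140,140],"linear":[[-8,-10,0],[-8,-10,0],[-8,-10,0],[-8,-10,0],[-8,-10,0],[-8,-10,0]],"angular":[[0,0,0],[0,0,0],[0,0,0],[0,0,0],[0,0,0],[0,0,0]]}'; python3 snap.py g2
python3 - <<'E'
from h import *
S=eyes.camera("side")["frame"][70:300,180:410];C=eyes.camera("scene")["frame"][130:240,180:290];W=cv2.imread("pics/g2.png")[0:220,250:470]
cv2.imwrite("pics/g2c.png",np.hstack([cv2.resize(x,(266,266) if i else (266,266),interpolation=2) for i,x in enumerate([S,C,W])]))
E
```

```text
clock: 32.5
tcp_pos: [603.4, 119.2, 211.6]
tool_rot: [[0.0, 1.0, 0.008], [1.0, -0.0, 0.001], [0.001, 0.008, -1.0]]
contact_force: [0.3, -0.1, 0.5]
finger_gap: 42.9
grasp_force: 0.0
clock: 33.1
tcp_pos: [501.4, 39.4, 206.2]
tool_rot: [[-0.0, 1.0, -0.0], [1.0, 0.0, 0.0], [0.0, -0.0, -1.0]]
contact_force: [-0.1, -0.9, 0.8]
finger_gap: 42.9
grasp_force: 0.0
```

View pics/g2c.png

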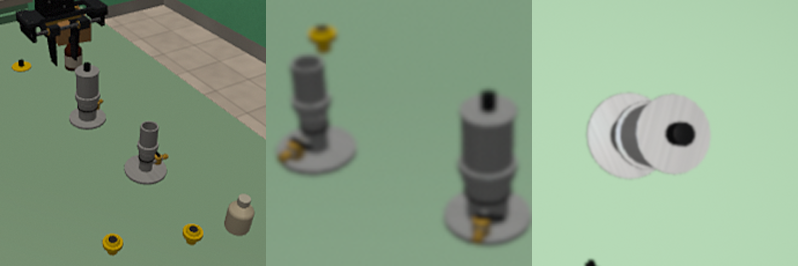

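The picture shows both assemblies upright, with the lid level on the wide funnel (knob at about (488,100)). The bottles and the yellow look-alikes have not moved. The arm is clear, so I'm handing in.

```bash
python3 -c "
from station import manip
print(manip.job_done())"
```

```text
the job is handed in; nothing more can be done
None
```

Job handed in at about 33 s of robot time: both supports seated first, then each funnel stood on its own support, then the lid put on the wide funnel; my last pictures showed everything upright and the bottles unmoved, but no verdict was returned.

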